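Fold down the keepers along a cigar rack

ROBOT

A 6-joint arm with a two-finger parallel gripper is mounted at the origin on the work surface. World frame = base frame: x ahead of the robot, y to its left, z up, the work surface at z = 0. Lengths are in mm, angles in degrees, forces in N, time in s.
With the tool pointing down it reaches from about 300 to 850 mm from the base axis. Payload 4.2 kg.
Tool frame: the origin (TCP) lies midway between the tips of the shut fingers; the grasp point (between the pads) lies env.hold_point_z behind it (env.hold_point_z is the distance from the TCP to the grasp point, in mm); z points along the fingers, y is the line along which they close (so a half turn about z gives the same grasp; the last joint's range is limited). The gripper opens to 91 mm and grips with 3 to 60 N. Pads are 32 mm wide; open, the fingers measure 118 mm over their backs; the gripper's body (76 mm by 178 mm) begins 60 mm behind the grasp point.
Start: joints at [64.286, 18.312, 89.639, -0, 72.044, -1.146], TCP at [239.078, 522.958, 213.976] pointing down, gripper open.
Joint ranges: [-177.97, 177.97], [-48.28, 115.42], [12.27, 149.76], [-77.06, 257.06], [2.81, 150.46], [-146.56, 146.56]. Speed limits (degrees/s): [147.25, 147.25, 180, 180, 180, 180].

INTERFACE

Orientations are given as [roll, pitch, yaw] about the fixed x, y, z axes, in that order (R = Rz(yaw) Ry(pitch) Rx(roll)).
In Python, from workcell import env, viewer, spotter gives the robot as it stands.
- The arm moves only by the tool apply_moves, never from a script. Its arguments are lists of equal length, an entry for each row: "delta_pos": the shift along the world's x, y, z normalised to -1 to 1, where 1 is 120 mm, a list of three; "rot": the turn, a rotation vector about the world's x, y, z normalised to -1 to 1, where 1 is 1.5 rad, a list of three; "hand": the opening, from 0 (shut) to 1 (fully open). A call has 1 to 10 rows; each row is the pose to reach, as a shift and turn from the pose commanded when the call began; what a row does not reach only later rows make up. A row lasts 1/12 s, in which the tool goes at most 41.7 mm and 7.16 degrees, less where a joint would pass 70% of its speed; a pose out of reach is approached as far as the arm can. A call with a number of a shift or a turn outside -1 to 1 is refused whole. A call with a gripper value outside its range is refused whole. The fingers move at their own pace and stop on an object; "newtons" is the grip in N (left out, the last holds). Time passes only in rows, so rows that repeat a pose let the fingers close. It gives the time, the measured TCP pose, the force, the opening and the grip force at its end, in the units of the state.
- env.state(): the state, without advancing time (a new reading comes with each control period).
- viewer.grab_frame(name): name is "scene" or "top"; returns a dict with "pixels" (384x512x3 uint8, red, green, blue), "camera_matrix" (3x3 intrinsics, pixels), "R" (3x3) and "t" (3): a world point X has camera coordinates R X + t. Camera axes: x right, y down, z forward; pixel columns grow to the right and rows downward; lengths in mm; the calibration is good to about 2 mm. A picture is of the moment at which its call begins. There is no depth.
- env.job_done(): hands the job in; it is judged then, once.
Trained networks look in a picture, given as the dict that the camera call returned (one of the last four; its "shot" number tells which), for a name from the list of things; names that differ only in an ending like _2 or _b are one class to them, and where a whole thing is asked for, a point or a joint stands for the part that bears it (a point fixed in the world has none). Each returns a list of dicts, best first, with "score" (0 to 1); they miss things now and then, are a little off and sometimes report something else, mostly with a low value. They report only what shows in the picture. A call takes as long as a camera call. They do not tell look-alikes from the thing itself.
- spotter.trace(picture, query): "mask" (384x512 bool, what is visible of it) and "box" ([centre column, centre row, width, height] in pixels, round what is visible of it).
- spotter.landmark_of(picture, query): "position" ([column, row] in pixels: a listed point, or the origin of a listed thing).
The state is a dict: "time_s": time; "qpos": joint angles; "qvel": joint speeds; "effort": joint torques, N m; "ee_pos": TCP position; "ee_rot": TCP orientation; "force": force on the tool from outside, world axes, zero at the start; "torque": the same for the moment, N m; "gripper_width": finger opening in mm; "gripper_force": force on a finger pad.
Only numpy, scipy, OpenCV 4.12 (cv2) and the standard library are available. Lean on these libraries where they do the work, as an engineer would, in place of code of your own. Each camera call takes 0.05 s, during which the arm holds its last target. There are 200 camera calls.

TASK

Get the cigar rack ready to be carried: run a closed fingertip lightly along the row of five small standing brass keepers, from the robot's right to its left, so that each in turn folds down flat over its cigar. Do not press hard on the rack, do not lift or shift the cigars, and leave the dish, the steel tube and the spatula alone.

Things in the scene. Friction and masses are not known exactly. Their poses are not given: they have to be found in the camera images.
- rack: Fixed rack: dark board 190 (x) by 180 mm (y), 10 thick; end boards 26 mm high; six black slats along x, tops at 22 mm, at y = -80, -48, -16, 16, 48, 80 mm. A cigar (top at 28 mm) lies in each gap. Origin: centre of the underside, on the table. Its -y side is always to the robot's right; yaw within 0.9 rad. At x = 0 all slats but the last (+y) carry a bracket with a brass keeper.
- first_pivot (a point): Pivot of the first keeper (robot's right-hand end): rack x = 0, y = -80, z = 32 mm. The five pivots are 32 mm apart along the rack's y, at y = -80 to 48 mm; each axis runs along the rack's x. With keepers folded, nothing on the rack rises above 36 mm.
- last_pivot (a point): Pivot of the fifth, last keeper: rack x = 0, y = 48, z = 32 mm; 128 mm from the first along the row.
- keeper1 (a joint): Hinge of the first keeper, counted from the robot's right: brass tab, 26 mm long from its pivot, 16 wide (rack x), 3 thick. 0: leaning 15 degrees back to the rack's -y; 0.26: upright; 1.83 (stop): flat over the cigar on its +y side, top face 33.5 mm above the table. Stiff hinge (0.008 N m): stays at any angle, does not fall.
- keeper2 (a joint): Hinge of the second keeper, counted from the robot's right: as keeper1.
- keeper3 (a joint): Hinge of the third keeper, counted from the robot's right: as keeper1.
- keeper4 (a joint): Hinge of the fourth keeper, counted from the robot's right: as keeper1.
- keeper5 (a joint): Hinge of the fifth keeper, counted from the robot's right: as keeper1.
- cigar1: Loose cigar between slats 1 and 2 of the rack, 18 mm thick, 150 mm long along its x, about 20 g. Origin: middle of its underside.
- cigar2: Like cigar1, between slats 2 and 3.
- cigar3: Like cigar1, between slats 3 and 4.
- cigar4: Like cigar1, between slats 4 and 5.
- cigar5: Like cigar1, between slats 5 and 6.
- dish: Loose steel dish, 84 mm across, 26 mm high, on the table 19 cm to the -y side of the rack's middle and towards its +x. Origin: centre of its underside. Leave alone.
- punch: Loose upright steel tube (cap punch), 22 mm across, 55 mm tall, on the table on the +y side of the rack, towards its -x. Origin: centre of its underside. Leave alone.
- spatula: Loose spatula with black handle lying on the table beyond the rack's +x side, roughly along the rack's y, under 40 mm high. Leave alone.
Mind the look-alikes: they are no part of the job. What is shaped like the cigar5 but red is not meant. What is shaped like the cigar4 but blue or green is not meant.

How it is judged:
By the outcome, as a careful person would: the job done as asked, in the order asked, and still so for the second after the job is handed in, with the robot touching nothing.
It also fails if it takes over 48 s, if anything falls off the work surface, if the arm or the gripper's body presses on something with over 40 N, if the wrist force passes 120 N, or if a joint passes its speed limit or range.

## Working session

There is one attempt and no reset: what is moved stays moved. The work goes in short steps, Python scripts to look and compute and a tool call to move; the robot and the scene stay as the last step left them, time stands still between calls to the robot, and variables do not carry over. Pictures are saved under pics/ and viewed, at most 10 in all, crops included, and the job is handed in when it is done.

Besides the shell and the picture viewer there is one more tool, called after "Call:" by a JSON object that holds its "method" and its "body". apply_moves: Moves the arm, as the interface text tells. Its arguments: {"type":"object","properties":{"delta_pos":{"type":"array"},"rot":{"type":"array"},"hand":{"type":"array"},"newtons":{"type":"number"}},"required":["delta_pos","rot","hand"]}

```bash
mkdir -p pics
python3 - <<'E'
from workcell import env, viewer, spotter
import cv2,numpy as np,pickle
print(env.hold_point_z, env.state())
for n in ["scene","top"]:
    p=viewer.grab_frame(n); cv2.imwrite(f"pics/{n}0.png",cv2.resize(p["pixels"][:,:,::-1],(768,576)))
    pickle.dump(p,open(f"{n}.pkl","wb"))
    print(n,p["camera_matrix"].tolist(),(-p["R"].T@p["t"]).tolist())
    for q in ["first_pivot","last_pivot","rack","keeper1","keeper5","punch","dish","spatula"]:
        print(q,[(np.round(d["position"]).tolist(),round(d["score"],2)) for d in spotter.landmark_of(p,q)[:5]])
E
```

```text
18.8 {'time_s': 0.0, 'qpos': array([ 6.42849364e+01,  1.83513895e+01,  8.97069666e+01,  9.10436739e-04,
        7.20414906e+01, -1.14513554e+00]), 'qvel': array([ 0.06874136, -0.02398925, -0.07756402,  0.00783262, -0.04305453,
       -0.05786345]), 'effort': array([-1.15172479e-03, -4.12465811e+01, -2.31968790e+01,  7.25232367e-02,
        4.57780052e-02, -1.56904466e-04]), 'ee_pos': array([238.85862539, 522.49356303, 213.11898623]), 'ee_rot': array([-1.79900191e+02, -2.86085579e-03,  1.55429788e+02]), 'force': array([ 6.96584145e-01, -3.54146373e-04,  8.03394953e-01]), 'torque': array([-0.01523222, -0.03836565,  0.03316111]), 'gripper_force': 0.0, 'gripper_width': 91.55981502854378}
scene [[376.23942965230157, 0.0, 247.51346968507298], [0.0, 376.23942965230157, 188.458322339694], [0.0, 0.0, 1.0]] [920.8012752074206, 199.8920397063145, 750.0861317333834]
first_pivot [([204.0, 212.0], 0.63), ([211.0, 216.0], 0.55)]
last_pivot [([263.0, 210.0], 0.67)]
rack [([238.0, 216.0], 0.82)]Traceback (most recent call last):
  File "<stdin>", line 9, in <module>
ValueError: it knows: cigar, dish, first_pivot, last_pivot, punch, rack, spatula
```

Run:
```python
from workcell import env, viewer, spotter
import cv2,numpy as np,pickle
def ray(p,uv,z):
    d=p["R"].T@np.linalg.solve(p["camera_matrix"],[uv[0],uv[1],1]); c=-p["R"].T@p["t"]
    return c+d*(z-c[2])/d[2]
for n in ["scene","top"]:
    p=viewer.grab_frame(n); cv2.imwrite(f"pics/{n}0.png",cv2.resize(p["pixels"][:,:,::-1],(768,576)))
    pickle.dump(p,open(f"{n}.pkl","wb"))
    print(n,p["camera_matrix"][0,0],(-p["R"].T@p["t"]).round().tolist())
    for q,z in dict(first_pivot=32,last_pivot=32,rack=0,punch=0,dish=0,spatula=0,cigar=10).items():
        print(q,[(np.round(d["position"],1).tolist(),round(d["score"],2),ray(p,d["position"],z)[:2].round(1).tolist()) for d in spotter.landmark_of(p,q)[:7]])
```

```text
scene 376.23942965230157 [921.0, 200.0, 750.0]
first_pivot [([202.9, 214.5], 0.72, [605.7, -61.3])]
last_pivot [([264.6, 208.4], 0.63, [532.8, 52.9])]
rack [([240.1, 214.6], 0.64, [554.7, 3.1])]
punch [([316.1, 190.1], 0.5, [416.4, 135.1])]
dish [([158.9, 243.9], 0.63, [696.9, -122.5])]
spatula [([254.0, 285.3], 0.8, [689.0, 102.2])]
cigar [([254.4, 217.3], 0.94, [551.7, 37.5]), ([271.0, 214.2], 0.88, [528.2, 67.6]), ([387.3, 162.6], 0.88, [270.7, 264.9]), ([136.8, 178.1], 0.87, [579.2, -260.2]), ([215.3, 218.5], 0.67, [592.8, -39.5]), ([236.8, 213.3], 0.6, [559.9, -2.4]), ([370.9, 239.8], 0.6, [491.1, 286.6])]
top 391.7191869139174 [465.0, 8.0, 1032.0]
first_pivot [([278.5, 159.5], 0.64, [598.6, -62.8])]
last_pivot [([233.2, 180.3], 0.97, [546.5, 53.9])]
rack [([250.9, 174.5], 0.86, [564.0, 8.4])]
punch [([205.1, 227.7], 0.6, [425.1, 130.4])]
dish [([296.4, 123.6], 0.59, [698.1, -113.9])]
spatula [([219.0, 128.2], 0.84, [688.1, 91.6])]
cigar [([274.0, 161.2], 0.95, [597.2, -52.5]), ([144.4, 202.7], 0.91, [492.4, 287.0]), ([238.3, 181.5], 0.86, [545.0, 41.6]), ([251.6, 171.4], 0.83, [571.1, 6.5]), ([229.8, 187.3], 0.83, [530.1, 63.9]), ([261.1, 168.8], 0.62, [577.7, -18.4]), ([150.6, 291.7], 0.59, [262.0, 271.3])]
```

View pics/scene0.png

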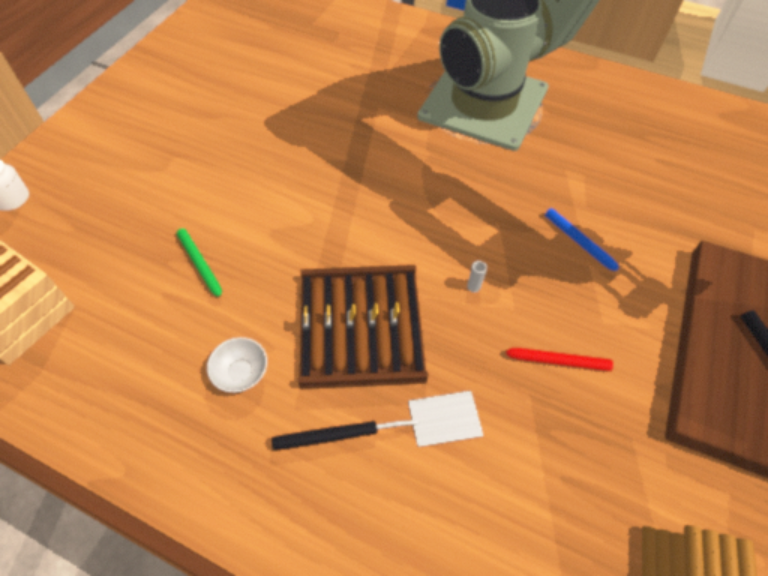

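View pics/top0.png

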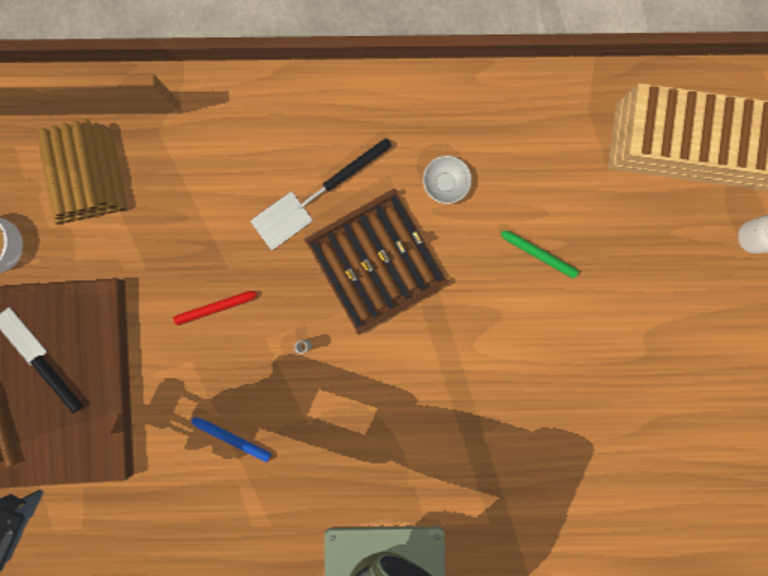

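The rack shows in both views: in top at about (380,260) of the 1.5x picture, with five keepers from (418,238) to (350,274), so yaw is about 25–30°. I'll refine the pose by fitting its silhouette in both views.

```bash
cat > fit.py <<'E'
import cv2,numpy as np
from scipy.optimize import minimize
def proj(p,X):
    c=X@p["R"].T+p["t"]; u=c@p["camera_matrix"].T; return u[:,:2]/u[:,2:]
def world(q,L):
    a=q[2]; R=np.array([[np.cos(a),-np.sin(a),0],[np.sin(a),np.cos(a),0],[0,0,1]])
    return np.asarray(L,float)@R.T+[q[0],q[1],0]
BOX=[[sx*95,sy*90,z] for sx in(-1,1) for sy in(-1,1) for z in(0,10)]+[[sx*95,sy*90,26] for sx in(-1,1) for sy in(-1,1)]
PIV=[[0,-80+32*i,32] for i in range(5)]
def sil(p,q,s=4):
    h=cv2.convexHull(proj(p,world(q,BOX)).astype(np.float32))
    m=np.zeros((384*s,512*s),np.uint8); cv2.fillPoly(m,[np.round((h+.5)*s).astype(int)],1)
    return cv2.resize(m.astype(np.float32),(512,384),interpolation=cv2.INTER_AREA)
E
python3 - <<'E'
from workcell import viewer,spotter
from fit import *
P=[viewer.grab_frame(n) for n in("scene","top")]
M=[spotter.trace(p,"rack")[0]["mask"].astype(np.float32) for p in P]
def cost(q,idx): return sum(np.abs(sil(P[i],[q[0],q[1],q[2]/100])-M[i]).sum() for i in idx)
for idx in([0],[1],[0,1]):
    r=minimize(cost,[568,5,45],args=(idx,),method="Nelder-Mead",options=dict(initial_simplex=[[568,5,45],[580,5,45],[568,15,45],[568,5,60]]))
    print(idx,r.x.round(1),r.fun)
q=[r.x[0],r.x[1],r.x[2]/100]; print("yaw deg",np.degrees(q[2]),world(q,PIV).round(1).tolist())
im=[]
for p,c in zip(P,((238,216),(251,174))):
    a=p["pixels"][:,:,::-1][c[1]-48:c[1]+48,c[0]-48:c[0]+48]; a=cv2.resize(a,None,fx=4,fy=4,interpolation=cv2.INTER_CUBIC)
    d=lambda L:[tuple(((x-np.array(c)+48.5)*4).astype(int).tolist()) for x in proj(p,world(q,L))]
    for x in d(PIV): cv2.circle(a,x,2,(255,255,0),-1)
    cv2.polylines(a,[np.array(d([[-95,-90,26],[95,-90,26],[95,90,26],[-95,90,26]]))],True,(0,255,0),1)
    im.append(a)
cv2.imwrite("pics/fit.png",np.hstack(im))
E
```

```text
[0] [561.3   6.1  50.3] 2890.75
[1] [564.1   8.8  51.7] 2263.375
[0, 1] [562.6   7.7  50.6] 5198.8125
yaw deg 29.005233402047175 [[601.4, -62.2, 32.0], [585.9, -34.2, 32.0], [570.3, -6.3, 32.0], [554.8, 21.7, 32.0], [539.3, 49.7, 32.0]]
```

View pics/fit.png

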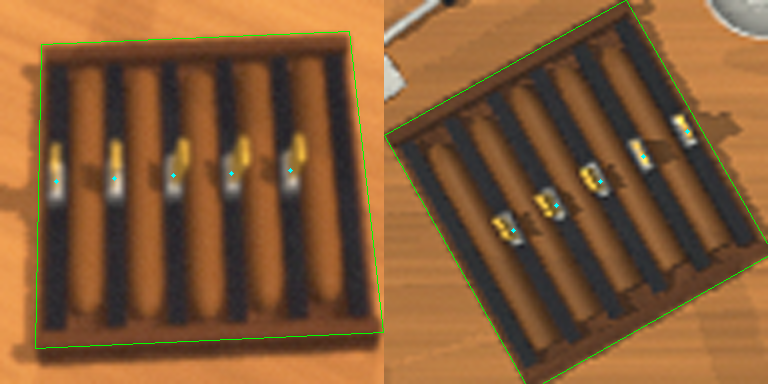

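Both overlays match the picture: the edges and the five pivots (cyan) lie on the rack, with yaw at 29.0°. I'll approach a point 50 mm before the first pivot with the fingers shut.

Call:
{"method": "apply_moves", "body": {"delta_pos": [[0.537, -0.873, 0], [0.537, -0.873, 0], [0.537, -0.873, 0], [0.537, -0.873, 0]], "rot": [[0, 0, -0.0706], [0, 0, -0.0706], [0, 0, -0.0706], [0, 0, -0.0706]], "hand": [0, 0, 0, 0], "newtons": 20}}

```text
time_s: 1.53
ee_pos: [305.9, 413.0, 214.1]
ee_rot: [-179.9, 0.2, 149.1]
force: [-0.5, 0.6, -0.1]
gripper_width: 67.2
gripper_force: 0.0
```

Call:
{"method": "apply_moves", "body": {"delta_pos": [[0.537, -0.873, 0], [0.537, -0.873, 0], [0.537, -0.873, 0], [0.537, -0.873, 0]], "rot": [[0, 0, -0.0706], [0, 0, -0.0706], [0, 0, -0.0706], [0, 0, -0.0706]], "hand": [0, 0, 0, 0]}}

```text
time_s: 1.87
ee_pos: [370.5, 308.8, 214.2]
ee_rot: [-179.9, 0.2, 143.0]
force: [0.8, 0.7, -0.6]
gripper_width: 40.6
gripper_force: 0.0
```

Call:
{"method": "apply_moves", "body": {"delta_pos": [[0.537, -0.873, 0], [0.537, -0.873, 0], [0.537, -0.873, 0], [0.537, -0.873, 0]], "rot": [[0, 0, -0.0706], [0, 0, -0.0706], [0, 0, -0.0706], [0, 0, -0.0706]], "hand": [0, 0, 0, 0]}}

```text
time_s: 2.2
ee_pos: [435.4, 204.4, 214.2]
ee_rot: [-180.0, 0.2, 136.9]
force: [-0.2, 0.8, -0.0]
gripper_width: 14.5
gripper_force: 0.0
```

Call:
{"method": "apply_moves", "body": {"delta_pos": [[0.537, -0.873, 0], [0.537, -0.873, 0], [0.537, -0.873, 0], [0.537, -0.873, 0]], "rot": [[0, 0, -0.0706], [0, 0, -0.0706], [0, 0, -0.0706], [0, 0, -0.0706]], "hand": [0, 0, 0, 0]}}

```text
time_s: 2.53
ee_pos: [500.2, 99.9, 214.0]
ee_rot: [180.0, 0.2, 130.9]
force: [-0.0, -0.1, -0.1]
gripper_width: 0.5
gripper_force: 0.0
```

Call:
{"method": "apply_moves", "body": {"delta_pos": [[0.537, -0.873, 0], [0.537, -0.873, 0], [0.537, -0.873, 0], [0.537, -0.873, 0]], "rot": [[0, 0, -0.0706], [0, 0, -0.0706], [0, 0, -0.0706], [0, 0, -0.0706]], "hand": [0, 0, 0, 0]}}

```text
time_s: 2.87
ee_pos: [564.8, -4.8, 213.6]
ee_rot: [179.9, 0.2, 124.8]
force: [0.7, -0.1, 0.5]
gripper_width: 0.3
gripper_force: 0.0
```

Call:
{"method": "apply_moves", "body": {"delta_pos": [[0.537, -0.873, 0], [0.537, -0.873, 0], [0.537, -0.873, 0], [0.537, -0.873, 0], [0.537, -0.873, 0], [0.537, -0.873, 0], [0.537, -0.873, 0]], "rot": [[0, 0, -0.0706], [0, 0, -0.0706], [0, 0, -0.0706], [0, 0, -0.0706], [0, 0, -0.0706], [0, 0, -0.0706], [0, 0, -0.0706]], "hand": [0, 0, 0, 0, 0, 0, 0]}}

```text
time_s: 3.45
ee_pos: [625.1, -103.6, 214.0]
ee_rot: [-180.0, -0.1, 119.1]
force: [0.3, 0.3, -0.7]
gripper_width: 0.6
gripper_force: 0.0
```

Call:
{"method": "apply_moves", "body": {"delta_pos": [[0, 0, -0.34], [0, 0, -0.67], [0, 0, -0.9], [0, 0, -0.9], [0, 0, -0.9]], "rot": [[0, 0, 0], [0, 0, 0], [0, 0, 0], [0, 0, 0], [0, 0, 0]], "hand": [0, 0, 0, 0, 0]}}

```text
time_s: 3.87
ee_pos: [624.8, -104.1, 105.6]
ee_rot: [-179.9, -0.1, 119.1]
force: [-0.1, -1.0, 1.0]
gripper_width: 0.3
gripper_force: 0.0
```

Call:
{"method": "apply_moves", "body": {"delta_pos": [[0, 0, -0.25], [0, 0, -0.45], [0, 0, -0.52], [0, 0, -0.52], [0, 0, -0.52], [0, 0, -0.52]], "rot": [[0, 0, 0], [0, 0, 0], [0, 0, 0], [0, 0, 0], [0, 0, 0], [0, 0, 0]], "hand": [0, 0, 0, 0, 0, 0]}}

```text
time_s: 4.37
ee_pos: [627.5, -105.7, 46.2]
ee_rot: [179.8, 0.2, 119.0]
force: [0.1, -1.2, 0.1]
gripper_width: 0.2
gripper_force: 0.0
```

Run:
```python
from workcell import viewer,env
from fit import *
s=env.state();print(s["time_s"],s["ee_pos"],s["force"],s["qpos"])
q=[562.6,7.7,.5062]; im=[]
for n,c in(("scene",(220,216)),("top",(261,164))):
    p=viewer.grab_frame(n)
    a=p["pixels"][:,:,::-1][c[1]-48:c[1]+48,c[0]-48:c[0]+48]; a=cv2.resize(a,None,fx=4,fy=4,interpolation=cv2.INTER_CUBIC)
    for x in list(proj(p,np.array([s["ee_pos"]])))+list(proj(p,world(q,PIV))):
        cv2.circle(a,tuple(((x-np.array(c)+48.5)*4).astype(int).tolist()),2,(255,255,0),-1)
    im.append(a)
cv2.imwrite("pics/pre.png",np.hstack(im))
```

```text
4.3667 [ 627.51080891 -105.73996814   46.17587819] [ 0.12506571 -1.21363157  0.07769527] [-1.06036572e+01  3.15708266e+01  9.39303669e+01  7.68306203e-03
  5.42312116e+01 -3.96421213e+01]
```

View pics/pre.png

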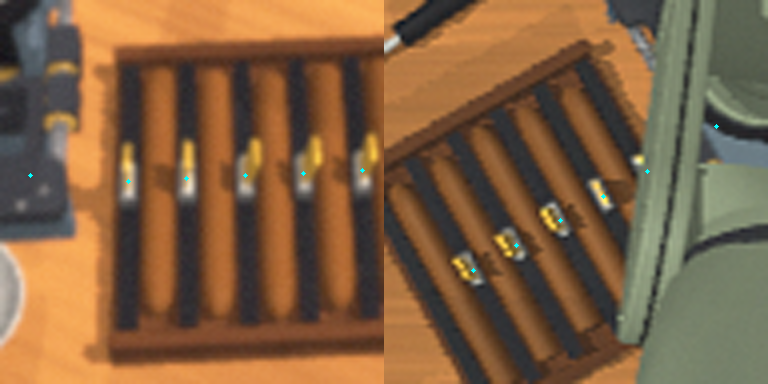

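The fingertip is clear of the rack, just before keeper 1, and the cyan pivots line up with the brackets. I'll lower it a little and settle to check the height.

Call:
{"method": "apply_moves", "body": {"delta_pos": [[0, 0, -0.03], [0, 0, -0.03], [0, 0, -0.03]], "rot": [[0, 0, 0], [0, 0, 0], [0, 0, 0]], "hand": [0, 0, 0]}}

```text
time_s: 4.72
ee_pos: [625.6, -105.6, 40.1]
ee_rot: [180.0, -0.0, 119.0]
force: [-0.5, 0.3, -0.9]
gripper_width: 0.3
gripper_force: 0.0
```

Call:
{"method": "apply_moves", "body": {"delta_pos": [[0, 0, 0]], "rot": [[0, 0, 0]], "hand": [0]}}

```text
time_s: 4.8
ee_pos: [625.7, -105.6, 40.0]
ee_rot: [180.0, -0.0, 119.0]
force: [-1.0, -0.6, -0.0]
gripper_width: 0.2
gripper_force: 0.0
```

Call:
{"method": "apply_moves", "body": {"delta_pos": [[0, 0, 0]], "rot": [[0, 0, 0]], "hand": [0]}}

```text
time_s: 4.88
ee_pos: [625.7, -105.6, 40.0]
ee_rot: [180.0, -0.0, 119.0]
force: [1.0, -0.0, 0.3]
gripper_width: 0.4
gripper_force: 0.0
```

Call:
{"method": "apply_moves", "body": {"delta_pos": [[0, 0, 0]], "rot": [[0, 0, 0]], "hand": [0]}}

```text
time_s: 4.97
ee_pos: [625.7, -105.6, 39.9]
ee_rot: [180.0, -0.0, 119.0]
force: [0.1, 0.5, -0.1]
gripper_width: 0.4
gripper_force: 0.0
```

Call:
{"method": "apply_moves", "body": {"delta_pos": [[0, 0, -0.021], [-0.0307, 0.0554, -0.021], [-0.0614, 0.1108, -0.021], [-0.0921, 0.1662, -0.021], [-0.1228, 0.2216, -0.021], [-0.1535, 0.277, -0.021], [-0.1842, 0.3324, -0.021], [-0.2149, 0.3878, -0.021], [-0.2456, 0.4432, -0.021]], "rot": [[0, 0, 0], [0, 0, 0], [0, 0, 0], [0, 0, 0], [0, 0, 0], [0, 0, 0], [0, 0, 0], [0, 0, 0], [0, 0, 0]], "hand": [0, 0, 0, 0, 0, 0, 0, 0, 0]}}

```text
time_s: 5.72
ee_pos: [595.7, -51.5, 37.5]
ee_rot: [180.0, -0.0, 119.0]
force: [0.3, -0.2, 0.4]
gripper_width: 0.6
gripper_force: 0.1
```

Call:
{"method": "apply_moves", "body": {"delta_pos": [[-0.0307, 0.0554, 0], [-0.0614, 0.1108, 0], [-0.0921, 0.1662, 0], [-0.1228, 0.2216, 0], [-0.1535, 0.277, 0]], "rot": [[0, 0, 0], [0, 0, 0], [0, 0, 0], [0, 0, 0], [0, 0, 0]], "hand": [0, 0, 0, 0, 0]}}

```text
time_s: 6.13
ee_pos: [577.5, -18.6, 37.4]
ee_rot: [180.0, 0.0, 119.0]
force: [0.7, -2.9, -0.2]
gripper_width: 0.7
gripper_force: 1.3
```

Run:
```python
from workcell import viewer,env
import cv2,numpy as np
im=[]
for n,c in(("scene",(230,216)),("top",(255,170))):
    p=viewer.grab_frame(n)
    im.append(cv2.resize(p["pixels"][:,:,::-1][c[1]-48:c[1]+48,c[0]-48:c[0]+48],None,fx=4,fy=4,interpolation=cv2.INTER_CUBIC))
cv2.imwrite("pics/mid.png",np.hstack(im))
```

```text
(no output)
```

View pics/mid.png

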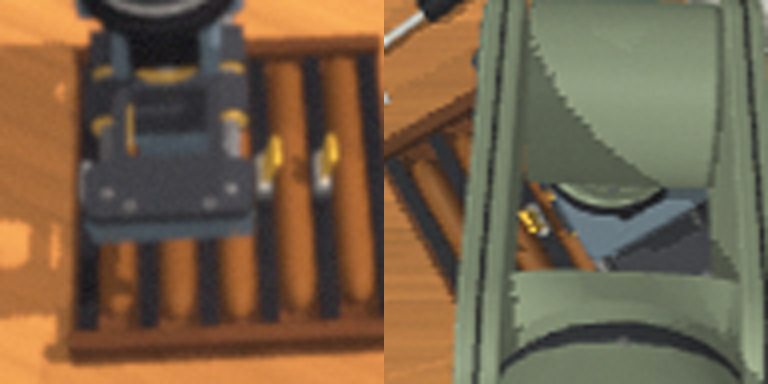

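Keepers 4 and 5 still stand and the gripper hides the others. The force is light (about 3 N), so I'll continue.

Call:
{"method": "apply_moves", "body": {"delta_pos": [[-0.0307, 0.0554, 0], [-0.0614, 0.1108, 0], [-0.0921, 0.1662, 0], [-0.1228, 0.2216, 0], [-0.1535, 0.277, 0], [-0.1842, 0.3324, 0], [-0.2149, 0.3878, 0], [-0.2456, 0.4432, 0]], "rot": [[0, 0, 0], [0, 0, 0], [0, 0, 0], [0, 0, 0], [0, 0, 0], [0, 0, 0], [0, 0, 0], [0, 0, 0]], "hand": [0, 0, 0, 0, 0, 0, 0, 0]}}

```text
time_s: 6.9
ee_pos: [547.7, 34.9, 37.4]
ee_rot: [-180.0, -0.0, 119.0]
force: [1.1, -1.4, 0.9]
gripper_width: 0.4
gripper_force: 1.7
```

Call:
{"method": "apply_moves", "body": {"delta_pos": [[-0.0307, 0.0554, 0], [-0.0614, 0.1108, 0], [-0.0921, 0.1662, 0], [-0.1228, 0.2216, 0], [-0.1535, 0.277, 0], [-0.1842, 0.3324, 0], [-0.2149, 0.3878, 0], [-0.2456, 0.4432, 0], [-0.2763, 0.4986, 0], [-0.2763, 0.4986, 0]], "rot": [[0, 0, 0], [0, 0, 0], [0, 0, 0], [0, 0, 0], [0, 0, 0], [0, 0, 0], [0, 0, 0], [0, 0, 0], [0, 0, 0], [0, 0, 0]], "hand": [0, 0, 0, 0, 0, 0, 0, 0, 0, 0]}}

```text
time_s: 7.73
ee_pos: [514.2, 95.0, 37.4]
ee_rot: [-180.0, -0.0, 119.1]
force: [-0.7, 0.2, 0.4]
gripper_width: 0.3
gripper_force: 0.0
```

Run:
```python
from workcell import viewer,env
import cv2,numpy as np
im=[]
for n,c in(("scene",(235,216)),("top",(255,170))):
    p=viewer.grab_frame(n)
    im.append(cv2.resize(p["pixels"][:,:,::-1][c[1]-48:c[1]+48,c[0]-48:c[0]+48],None,fx=4,fy=4,interpolation=cv2.INTER_CUBIC))
cv2.imwrite("pics/end.png",np.hstack(im))
```

```text
(no output)
```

View pics/end.png

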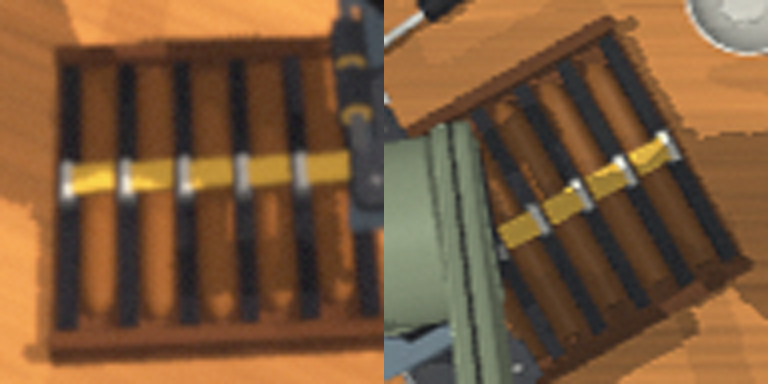

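All five lie folded along the row: in the scene view the brass runs from (90,178) to (330,168). Skimming at 37.5 mm leaves each tab a few degrees short of flat, so I'll tilt the tip and nudge each one down gently on its edge, in the same order.

Call:
{"method": "apply_moves", "body": {"delta_pos": [[0, 0, 0.22], [0, 0, 0.4375], [0.1, -0.18, 0.4375], [0.2, -0.36, 0.4375], [0.2, -0.36, 0.4375], [0.2, -0.36, 0.4375]], "rot": [[0, 0, 0], [0, 0, 0], [0.1, 0.0555, 0], [0.2036, 0.1129, 0], [0.2036, 0.1129, 0], [0.2036, 0.1129, 0]], "hand": [0, 0, 0, 0, 0, 0]}}

```text
time_s: 8.33
ee_pos: [541.8, 46.5, 88.7]
ee_rot: [180.0, -20.1, 118.7]
force: [1.1, -0.5, 0.2]
gripper_width: 0.7
gripper_force: 0.0
```

Call:
{"method": "apply_moves", "body": {"delta_pos": [[0.13, -0.23, 0], [0.26, -0.47, 0], [0.385, -0.699, 0], [0.385, -0.699, -0.2], [0.385, -0.699, -0.358], [0.385, -0.699, -0.358], [0.385, -0.699, -0.358], [0.385, -0.699, -0.358]], "rot": [[0, 0, 0], [0, 0, 0], [0, 0, 0], [0, 0, 0], [0, 0, 0], [0, 0, 0], [0, 0, 0], [0, 0, 0]], "hand": [0, 0, 0, 0, 0, 0, 0, 0]}}

```text
time_s: 9.0
ee_pos: [585.6, -32.6, 47.9]
ee_rot: [180.0, -20.0, 119.1]
force: [0.2, -0.4, 0.6]
gripper_width: 0.6
gripper_force: 0.0
```

Run:
```python
from workcell import viewer,env
import cv2,numpy as np
from scipy.spatial.transform import Rotation as Ro
s=env.state(); print(s["ee_pos"],s["ee_rot"],s["force"])
R=Ro.from_euler("xyz",s["ee_rot"],degrees=True).as_matrix()
a=np.radians(29); d=np.array([-np.sin(a),np.cos(a),0]); f=np.array([601.4,-62.2,0])
for sg in(-1,1):
    e=s["ee_pos"]+R@[16*sg,0,0]; print("edge rack y from first pivot",(e-f)@d,"z",e[2])
```

```text
[585.56853124 -32.60859984  47.91778252] [179.95606661 -19.95337109 119.07603679] [ 0.2425604  -0.39463003  0.63793377]
edge rack y from first pivot 18.51695286287575 z 42.45769800784394
edge rack y from first pivot 48.59598734086468 z 53.37786702900534
```

Call:
{"method": "apply_moves", "body": {"delta_pos": [[0, 0, -0.03], [0, 0, -0.05], [0, 0, -0.057], [0, 0, -0.057], [0, 0, -0.057]], "rot": [[0, 0, 0], [0, 0, 0], [0, 0, 0], [0, 0, 0], [0, 0, 0]], "hand": [0, 0, 0, 0, 0]}}

```text
time_s: 9.42
ee_pos: [585.5, -33.1, 40.5]
ee_rot: [180.0, -20.0, 119.0]
force: [0.2, 0.1, -0.1]
gripper_width: 0.6
gripper_force: 0.2
```

Call:
{"method": "apply_moves", "body": {"delta_pos": [[0, 0, -0.004], [0, 0, -0.004], [0, 0, -0.004]], "rot": [[0, 0, 0], [0, 0, 0], [0, 0, 0]], "hand": [0, 0, 0]}}

```text
time_s: 9.67
ee_pos: [585.4, -33.2, 39.7]
ee_rot: [180.0, -20.0, 119.0]
force: [0.6, 0.3, 0.3]
gripper_width: 0.7
gripper_force: 0.2
```

Call:
{"method": "apply_moves", "body": {"delta_pos": [[0, 0, 0.06], [0, 0, 0.06], [-0.065, 0.117, 0.06], [-0.1293, 0.2333, 0.06], [-0.1293, 0.2333, 0.06], [-0.1293, 0.2333, 0.03], [-0.1293, 0.2333, 0], [-0.1293, 0.2333, 0], [-0.1293, 0.2333, 0]], "rot": [[0, 0, 0], [0, 0, 0], [0, 0, 0], [0, 0, 0], [0, 0, 0], [0, 0, 0], [0, 0, 0], [0, 0, 0], [0, 0, 0]], "hand": [0, 0, 0, 0, 0, 0, 0, 0, 0]}}

```text
time_s: 10.42
ee_pos: [570.5, -5.8, 39.5]
ee_rot: [180.0, -20.0, 119.0]
force: [-0.0, 0.7, -0.0]
gripper_width: 0.4
gripper_force: 0.3
```

Call:
{"method": "apply_moves", "body": {"delta_pos": [[0, 0, 0.06], [0, 0, 0.06], [-0.065, 0.117, 0.06], [-0.1293, 0.2333, 0.06], [-0.1293, 0.2333, 0.06], [-0.1293, 0.2333, 0.03], [-0.1293, 0.2333, 0], [-0.1293, 0.2333, 0], [-0.1293, 0.2333, 0]], "rot": [[0, 0, 0], [0, 0, 0], [0, 0, 0], [0, 0, 0], [0, 0, 0], [0, 0, 0], [0, 0, 0], [0, 0, 0], [0, 0, 0]], "hand": [0, 0, 0, 0, 0, 0, 0, 0, 0]}}

```text
time_s: 11.17
ee_pos: [554.7, 22.6, 39.5]
ee_rot: [180.0, -20.0, 119.0]
force: [0.8, 0.8, 0.7]
gripper_width: 0.3
gripper_force: 0.4
```

Call:
{"method": "apply_moves", "body": {"delta_pos": [[0, 0, 0.06], [0, 0, 0.06], [-0.065, 0.117, 0.06], [-0.1293, 0.2333, 0.06], [-0.1293, 0.2333, 0.06], [-0.1293, 0.2333, 0.03], [-0.1293, 0.2333, 0], [-0.1293, 0.2333, 0], [-0.1293, 0.2333, 0]], "rot": [[0, 0, 0], [0, 0, 0], [0, 0, 0], [0, 0, 0], [0, 0, 0], [0, 0, 0], [0, 0, 0], [0, 0, 0], [0, 0, 0]], "hand": [0, 0, 0, 0, 0, 0, 0, 0, 0]}}

```text
time_s: 11.92
ee_pos: [538.9, 50.8, 39.5]
ee_rot: [180.0, -20.0, 119.0]
force: [0.2, 0.4, 0.0]
gripper_width: 0.4
gripper_force: 0.4
```

Call:
{"method": "apply_moves", "body": {"delta_pos": [[0, 0, 0.06], [0, 0, 0.06], [-0.065, 0.117, 0.06], [-0.1293, 0.2333, 0.06], [-0.1293, 0.2333, 0.06], [-0.1293, 0.2333, 0.03], [-0.1293, 0.2333, 0], [-0.1293, 0.2333, 0], [-0.1293, 0.2333, 0]], "rot": [[0, 0, 0], [0, 0, 0], [0, 0, 0], [0, 0, 0], [0, 0, 0], [0, 0, 0], [0, 0, 0], [0, 0, 0], [0, 0, 0]], "hand": [0, 0, 0, 0, 0, 0, 0, 0, 0]}}

```text
time_s: 12.67
ee_pos: [523.4, 78.8, 39.5]
ee_rot: [-180.0, -20.0, 119.0]
force: [-1.2, 0.0, 0.7]
gripper_width: 0.2
gripper_force: 0.4
```

Call:
{"method": "apply_moves", "body": {"delta_pos": [[0, 0, 0.3], [0, 0, 0.6], [0, 0, 0.9], [-0.3, 0.3, 0.9], [-0.6, 0.6, 0.9], [-0.8, 0.9, 0.9], [-0.8, 0.9, 0.9], [-0.8, 0.9, 0.9]], "rot": [[0, 0, 0], [0, 0, 0], [0, 0, 0], [0, 0, 0], [0, 0, 0], [0, 0, 0], [0, 0, 0], [0, 0, 0]], "hand": [0, 0, 0, 0, 0, 0, 0, 0]}}

```text
time_s: 13.33
ee_pos: [424.1, 188.5, 147.9]
ee_rot: [-179.9, -20.1, 119.2]
force: [0.2, 0.7, 0.8]
gripper_width: 0.5
gripper_force: 0.0
```

Run:
```python
from workcell import viewer,env
import cv2,numpy as np
im=[]
for n,c in(("scene",(238,216)),("top",(255,170))):
    p=viewer.grab_frame(n)
    im.append(cv2.resize(p["pixels"][:,:,::-1][c[1]-60:c[1]+60,c[0]-60:c[0]+60],None,fx=3.3,fy=3.3,interpolation=cv2.INTER_CUBIC))
cv2.imwrite("pics/fin.png",np.hstack(im))
```

```text
(no output)
```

View pics/fin.png

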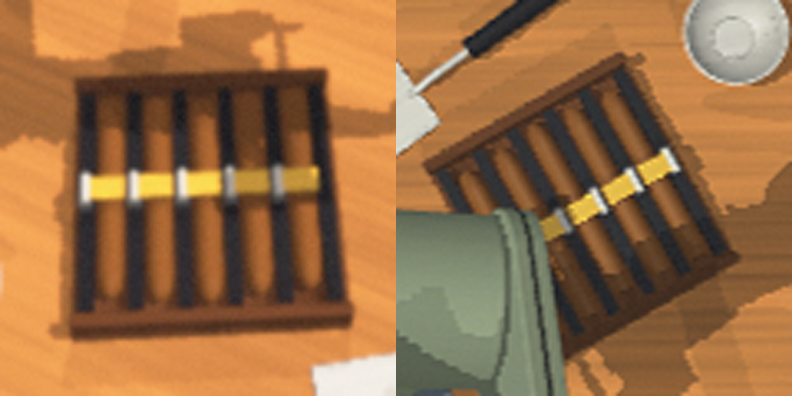

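All five keepers lie flat, from (110,187) to (300,180) in the scene crop. The cigars are in place and the arm is clear.

```bash
python3 -c "
from workcell import env
print(env.job_done())"
```

```text
the job is handed in; nothing more can be done
None
```

I swept a closed fingertip along the row from the robot's right to its left, then nudged each keeper down in the same order. The final pictures show all five flat with the cigars in place, the force readings after each move stayed around 3 N or less, and I handed the job in at about 13 s (no verdict came back).

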